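# Click the length stop into its marked notch and butt the stretcher bar

### The job

Set the length gauge on the bench: push the sliding black stop along its notched rail until its plunger drops into the notch that has the little flag standing beside it. Then push the short wooden stretcher bar along its channel until its end rests against the stop, with the stop still clicked into that notch. Only push with the fingertips: do not lift the bar out of its channel, and leave the other things on the bench where they are.

Things in the scene. Friction and masses are not known exactly. Their poses are not given: they have to be found in the camera images.
- gauge: The fixed aluminium length gauge: base plate 150 (x) x 440 (y) x 12 high (mm). Origin: on the table; the plate spans x -65 to +85, y -220 to +220 of it. Its y is the rail's direction, x points roughly away from the robot (turned up to 17 degrees), z up. In x follow a lip, a channel, the rail, and a flat strip with the flag and two caps.
- channel (a point): Middle of the flat channel's floor, 12 above the table, at gauge x -30, y 0; axes as the gauge's. The channel runs the whole length along y, from gauge x -51.5 (a lip, its top 20 above the table) to x -8 (the side of the rail).
- notch1 (a point): First notch, gauge y = -90, on the rail's centre line at its top. The steel rail spans gauge x -8 to +42, its flat top 26 above the table; its three cross notches are 8.5 deep and 17 wide, 45 apart. A notch point is where the stop's centre rests when clicked in.
- notch2 (a point): Second notch, gauge y = -45, as notch1.
- notch3 (a point): Third notch, gauge y = 0, as notch1. The stop's hard end stop is 10 beyond it.
- stop (a joint): Travel of the stop along the rail, m, growing towards gauge +y, 0 to 0.165; its centre is at gauge y = -0.155 + value. Clicks in at 0.065, 0.110, 0.155. Starts at 0 to 0.03, before all notches. Slides at about 1.5 N. At a notch the force dips (the stop jumps up to 5 mm ahead), then rises over 7 mm to 6 to 9 N, where it climbs out; let go in that rise, it slides back in. Towards -y a notch holds at least 10 N.
- plunger (a joint): Height (m) of the spring plunger that stands in the stop, a grey knob 18 across on its top, 78 above the table: 0 when riding on the flat top of the rail, about -0.005 when dropped fully into a notch. Pressed down by its spring with 8 N; needs no handling.
- stop_centre (a point): Centre of the stop's top over the rail, 60 above the table, axes as the gauge's. The stop is a black block 36 long in y with a vertical face at either end; in x it spans from 64 nearer the robot than this point (over the channel) to 25 beyond it. Over the channel it reaches down to 14 above the table, over the rail to 28.
- stop_back (a point): Centre of the stop's -y end face over the channel: the face to push on, facing the gauge's -y. 39 wide in x, from 14 to 60 above the table; this point is 37 above the table and 44.5 nearer the robot than stop_centre.
- stop_face (a point): On the stop's +y end face over the channel, facing +y, 26 above the table: the bar is to rest against this face. 36 in +y from stop_back.
- flag: Mark of the wanted notch: a brass pin 46 high with a brass plate 26 x 6 x 18 high at its top pointing away from the rail, fixed on the strip behind the rail, level with (same gauge y as) the wanted notch: first, second or third. Origin: foot of the pin, 12 above the table; axes as the gauge's. Flat brass caps 12 across, 4 high, stand at the other two notches.
- bar: The short wooden stretcher bar, 120 long (y) x 40 wide (x) x 28 high, 0.1 to 0.2 kg, lying loose in the channel beyond all the notches, with 1.5 to 2 mm of play at the sides. Origin: centre of its underside, 12 above the table, at about gauge x = -30; axes as the gauge's. Its top is 40 above the table.
- bar_near (a point): Centre of the bar's end nearer the stop (its -y end), 26 above the table.
- bar_far (a point): Centre of the bar's other (+y) end, 26 above the table: push here towards -y. Fingertips held 28 to 36 above the table clear the rail and still meet the bar.
- spare_bar: A second stretcher bar like the first (120 x 40 x 28), lying on the table behind the gauge. Not part of the job.
- brush: A flat brush about 190 long, 42 wide and 20 high, lying on the table in front of the gauge. Not part of the job.
- tape_roll: A roll of clear tape lying flat, 90 across, 24 high, behind the gauge. Not part of the job.
- jar: A closed jar, 56 across, 75 high, off the gauge's left end. Not part of the job.
- can: A yellow-banded can, 84 across, 110 high, off the gauge's right end. Not part of the job.
- wood_block: A wooden block 60 x 50 x 40, to the right. Not part of the job.
- spatula: A spatula about 260 long lying to the left, beyond the jar. Not part of the job.
Not all that is in view belongs to the job. What is shaped like the bar but blue or yellow is not meant.

How it is judged (in metres and radians):
On the way, in this order (a step that is already met when the one before it is completed fails the run):
1. the stop is clicked into the flagged notch (y of stop_centre in the frame of flag between -0.003 and 0.003 m and value of joint plunger below -0.0035 m), for 0.2 s.
2. the bar's end rests against the stop, which is still in that notch (all of step 1 and y of bar_near in the frame of stop_face between -0.003 and 0.003 m and z of bar in the frame of gauge between 0.009 and 0.015 m and x of bar in the frame of gauge between -0.036 and -0.024 m), for 0.2 s.
At the end, for the whole second after the job is handed in: The stop's centre is within 3 mm of the flag's place along the rail with its plunger dropped (joint below -0.0035), and the bar lies flat in its channel, at rest, its near end within 3 mm of the stop's face (all of step 2 and linear speed of bar below 0.01 m/s); the robot touches nothing.
It fails at once if the bar is lifted or tipped in its channel (z of bar in the frame of gauge above 0.022 m or angle between bar's own z axis and vertical above 0.2 rad).
It fails at once if one of the other things is disturbed (moved 20 mm) (distance of any of spare_bar, brush, tape_roll, jar, can, wood_block, spatula from where it was at the start of the episode above 0.02 m).
It also fails if it takes over 51 s, if anything falls off the work surface, if the arm or the gripper's body presses on something with over 40 N, if the wrist force passes 120 N, or if a joint passes its speed limit or range.

### The arm

A 7-joint arm with a two-finger parallel gripper is mounted at the origin on the work surface. World frame = base frame: x ahead of the robot, y to its left, z up, the work surface at z = 0. Lengths are in m, angles in degrees, forces in N, time in s.
With the tool pointing down it reaches from about 0.35 to 0.775 m from the base axis. Payload 3.1 kg.
Tool frame: the origin (TCP) lies on the centre line of the jaws, within the pads' length; the fingertips stand 17 mm ahead of it and the grasp point (between the pads) lies 2 mm behind it (robot.tip_reach is the distance from the TCP to the fingertips, in m); z points along the fingers, y is the line along which they close (so a half turn about z gives the same grasp; the last joint's range is limited). The gripper opens to 85 mm and grips with 20 to 120 N. Pads are 22 mm wide; open, the fingers measure 114 mm over their backs; the gripper's body (76 mm by 85 mm) begins 54 mm behind the grasp point. The pads swing forward as they close: fully open they stand 13 mm farther back than shut.
Start: joints at [-66.847, 17.813, 0.802, 86.603, -0.252, 75.585, -1.558], TCP at [0.237, 0.496, 0.248] pointing down, gripper open.
Joint ranges: [-154.91, 154.91], [-16.99, 109.72], [-72.82, 74.43], [7.12, 147.25], [-82.49, 262.49], [11.32, 116.49], [-174.64, 174.64]. Speed limits (degrees/s): [159.86, 159.86, 180, 180, 180, 180, 180].

### API

Orientations are given as [roll, pitch, yaw] about the fixed x, y, z axes, in that order (R = Rz(yaw) Ry(pitch) Rx(roll)).
In Python, from station import robot, fingers, vision, workorder, recognise gives the robot as it stands. Calls block until the motion is done:
- robot.move_to(position, orientation): joint-space move of the TCP to a pose.
- robot.line_to(position, orientation=None, velocity=0.15, f_stop=None): straight line of the TCP; orientation=None keeps the orientation; velocity is the mean speed in m/s. With f_stop (N) it stops when the force on the tool has changed by that much, and returns True; else False.
- robot.move_j(angles): joint-space move.
- fingers.gripper_to(opening, force=None): opening from 0.0 (shut) to 1.0 (fully open); force is the grip in N (None keeps the last); returns when the fingers have stopped.
- robot.pause(seconds).
- robot.inverse_kinematics(position, orientation): joint angles nearest the present ones, or None.
- vision.grab_frame(name): name is "side" or "top" or "wrist"; returns the picture (480x640x3 uint8, red, green, blue); there is no depth.
- vision.calibration(name): a dict with "mtx" (3x3 intrinsics, pixels), "extrinsics" (4x4, takes a point from world to camera coordinates); the wrist camera has in their place "T_tool_cam" (4x4, takes a point from camera to tool coordinates, whose origin is the TCP and whose axes are the flange's). Camera axes: x right, y up, looking along -z (the intrinsics and any distortion apply to the point x, -y, -z); pixel columns grow to the right and rows downward; lengths in m; the calibration is good to about 2 mm. A picture is of the moment at which its call begins: read the wrist's pose just before it. calibration takes no time and is no camera call.
A pose or a line that the arm cannot do raises robot.PlanningError and nothing moves.
- workorder.close_job(): hands the job in; it is judged then, once.
Trained networks look in the newest picture that a camera, given by its name, has taken for a name from the list of things; names that differ only in an ending like _2 or _b are one class to them, and where a whole thing is asked for, a point or a joint stands for the part that bears it (a point fixed in the world has none). Each returns a list of dicts, best first, with "p" (0 to 1); they miss things now and then, are a little off and sometimes report something else, mostly with a low value. They report only what shows in the picture. A call takes as long as a camera call. They do not tell look-alikes from the thing itself.
- recognise(label, camera): "rect" ([centre column, centre row, width, height] in pixels, round what is visible of it).
Readings, each from a call of its own:
- robot.current_time_s(): time.
- robot.current_joint_positions(): joint angles.
- robot.current_dq(): joint speeds.
- robot.current_joint_torque(): joint torques, N m.
- robot.current_tool_pos(): TCP position.
- robot.current_eef_rot(): TCP orientation.
- robot.current_contact_force(): force on the tool from outside, world axes, zero at the start.
- robot.current_torque(): the same for the moment, N m.
- robot.current_finger_gap(): opening from 0.0 (shut) to 1.0 (fully open).
- robot.current_gripper_force(): force on a finger pad.
Only numpy, scipy, OpenCV 4.12 (cv2) and the standard library are available. Lean on these libraries where they do the work, as an engineer would, in place of code of your own. Each camera call takes 0.05 s, during which the arm holds its last target. There are 200 camera calls.

## Working session

There is one attempt and no reset: what is moved stays moved. The work goes in short steps, each a Python script; the robot and the scene stay as the last script left them, time stands still between calls to the robot, and variables do not carry over. Pictures are saved under pics/ and viewed, at most 10 in all, crops included, and the job is handed in when it is done.

```bash
mkdir -p pics; ls; python3 - <<'E'
from station import robot, fingers, vision, workorder, recognise
import cv2
for c in ["top","side"]:
    im=vision.grab_frame(c); cv2.imwrite(f"pics/{c}0.png",im[:,:,::-1])
    k=vision.calibration(c); print(c,{a:(b.round(4).tolist() if hasattr(b,'round') else b) for a,b in k.items()})
    for l in ["gauge","flag","stop","plunger","bar","brush","jar","can"]:
        print(l,[(round(d["p"],2),[round(float(v)) for v in d["rect"]]) for d in recognise(l,c)][:4])
print(robot.current_time_s(), robot.tip_reach, robot.current_tool_pos(), robot.current_eef_rot())
E
```

```text
pics
top {'mtx': [[544.3864, 0.0, 312.7904], [0.0, 544.3864, 239.9767], [0.0, 0.0, 1.0]], 'extrinsics': [[-0.0167, -0.9998, 0.0084, 0.0152], [0.9835, -0.0149, 0.1804, -0.5527], [-0.1803, 0.0113, 0.9836, -1.308], [0.0, 0.0, 0.0, 1.0]]}
gauge [(0.61, [290, 249, 177, 66]), (0.53, [472, 322, 27, 27])]
flag [(0.62, [290, 219, 5, 18])]
stop [(0.72, [352, 250, 17, 36])]
plunger [(0.54, [353, 239, 8, 7])]
bar [(0.71, [225, 347, 36, 39]), (0.7, [231, 146, 36, 47]), (0.62, [352, 245, 16, 38]), (0.59, [252, 263, 50, 24])]
brush [(0.77, [283, 299, 78, 18])]
jar [(0.97, [162, 315, 32, 26]), (0.62, [472, 322, 28, 29])]
can [(0.88, [490, 250, 45, 39])]
side {'mtx': [[601.4404, 0.0, 325.8777], [0.0, 601.4404, 247.75], [0.0, 0.0, 1.0]], 'extrinsics': [[-0.9251, -0.3794, -0.0136, 0.5344], [0.2287, -0.5855, 0.7778, -0.1552], [-0.3031, 0.7164, 0.6284, -1.5121], [0.0, 0.0, 0.0, 1.0]]}
gauge [(0.66, [327, 276, 105, 116]), (0.54, [327, 293, 28, 44])]
flag [(0.39, [307, 256, 11, 18])]
stop [(0.59, [352, 231, 36, 22]), (0.46, [281, 388, 123, 39])]
plunger []
bar [(0.96, [214, 284, 43, 23]), (0.77, [329, 294, 33, 41]), (0.72, [399, 338, 43, 32]), (0.28, [323, 276, 110, 117])]
brush [(0.7, [367, 292, 27, 41]), (0.42, [352, 232, 31, 26]), (0.39, [325, 277, 109, 120])]
jar [(0.66, [346, 366, 24, 40])]
can []
0.9 0.017 [0.23713462 0.49630214 0.24832794] [1.79993274e+02 1.77359281e-03 1.54464800e+02]
```

```bash
python3 - <<'E'
import cv2
a=cv2.imread("pics/top0.png")[100:400,130:530]; cv2.imwrite("pics/top0c.png",cv2.resize(a,(800,600),interpolation=cv2.INTER_CUBIC))
a=cv2.imread("pics/side0.png")[185:385,230:430]; cv2.imwrite("pics/side0c.png",cv2.resize(a,(600,600),interpolation=cv2.INTER_CUBIC))
E
```

```text
(no output)
```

View pics/top0c.png

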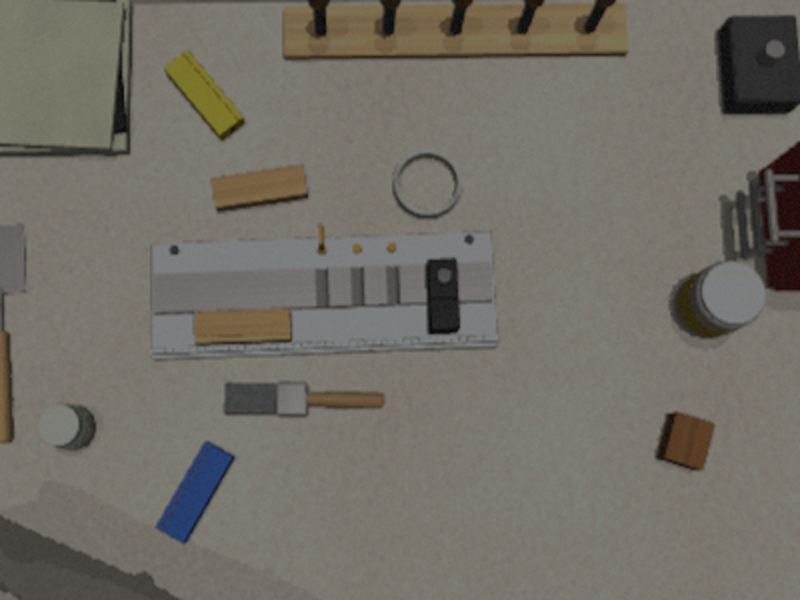

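View pics/side0c.png

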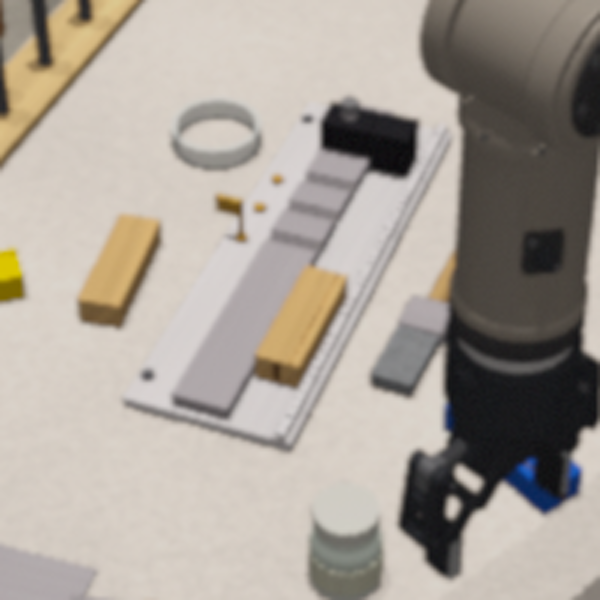

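The top view shows the flag at crop (321,250), level with the leftmost (+y) notch, with the caps at (357,248) and (392,247), so notch 3 is wanted. The stop is at (443,295). There are four bar-shaped candidates: the bar in the channel at (243,326), the spare at (260,187), yellow at (205,95) and blue at (195,492). By the description the right one is the bar in the channel. Next I'll fit the gauge pose.

```bash
cat > h.py <<'E'
from station import robot, fingers, vision, workorder, recognise
import numpy as np, cv2
from scipy.optimize import least_squares
from scipy.spatial.transform import Rotation as R
def proj(K,E,P):
    p=np.c_[P,np.ones(len(P))]@E.T
    return np.c_[K[0,0]*p[:,0]/-p[:,2]+K[0,2], K[1,1]*-p[:,1]/-p[:,2]+K[1,2]]
def g2w(q,P):
    c,s=np.cos(q[2]),np.sin(q[2]); P=np.asarray(P,float).reshape(-1,3)
    return np.c_[q[0]+c*P[:,0]-s*P[:,1], q[1]+s*P[:,0]+c*P[:,1], P[:,2]]
def fit(K,E,P,px,q0=(0.55,0,0)):
    r=least_squares(lambda q:(proj(K,E,g2w(q,P))-px).ravel(),q0,loss="soft_l1")
    return r.x,(proj(K,E,g2w(r.x,P))-px)
def wristE():
    T=np.eye(4); T[:3,3]=robot.current_tool_pos(); T[:3,:3]=R.from_euler("xyz",robot.current_eef_rot(),degrees=True).as_matrix()
    return np.linalg.inv(T@vision.calibration("wrist")["T_tool_cam"])
E
python3 - <<'E'
from h import *
k=vision.calibration("top")
P=np.array([[85,220,12],[85,-220,12],[-65,220,12],[-65,-220,12],[17,0,17.5],[17,-45,17.5],[17,-90,17.5]])/1e3
px=np.array([[152,243],[491,233],[153,357],[497,346],[322,287],[357,286],[394,284]])/2+[130,100]
q,e=fit(k["mtx"],k["extrinsics"],P,px); print(q,np.degrees(q[2]),e.round(1).tolist())
pts={"stop_centre(mid)":None}
def inv(u,z):
    r=least_squares(lambda x:(proj(k["mtx"],k["extrinsics"],np.array([[x[0],x[1],z]]))-u).ravel(),q[:2]).x
    d=r-q[:2]; c,s=np.cos(q[2]),np.sin(q[2]); return np.round([c*d[0]+s*d[1],-s*d[0]+c*d[1]],4)
for n,u,z in [("knob",(444,275),.078),("barL",(194,327),.04),("barR",(291,324),.04),("stop top R",(458,295),.06),("stop top L",(428,297),.06)]:
    print(n,inv(np.array(u)/2+[130,100],z))
print("flag+notch3 world",g2w(q,[[.017,0,.026]]),"ends",g2w(q,[[-.0275,-.2,0],[-.03,.25,0]]))
kw=vision.calibration("wrist"); print(kw["mtx"],kw["T_tool_cam"])
E
```

```text
[0.53306382 0.06035004 0.01723353] 0.987408417089186 [[-0.5, -0.7], [0.2, -1.0], [-1.1, 0.3], [0.5, 0.1], [0.4, 0.2], [0.6, 0.1], [-0.3, 0.6]]
knob [ 0.0169 -0.15  ]
barL [-0.0318  0.1611]
barR [-0.032   0.0404]
stop top R [-0.0055 -0.1677]
stop top L [-0.0068 -0.1305]
flag+notch3 world [[0.55006129 0.060643   0.026     ]] ends [[ 0.50901444 -0.14009416  0.        ]
 [ 0.4987601   0.30979594  0.        ]]
[[379.69811733   0.         311.61799024]
 [  0.         379.69811733 242.28318692]
 [  0.           0.           1.        ]] [[ 1.16317990e-03  9.47973831e-01  3.18346135e-01  8.23600005e-02]
 [ 9.99999284e-01 -1.01349780e-03 -6.35816355e-04  4.71976246e-04]
 [-2.80094159e-04  3.18346647e-01 -9.47974332e-01 -1.25597435e-01]
 [ 0.00000000e+00  0.00000000e+00  0.00000000e+00  1.00000000e+00]]
```

```bash
python3 - <<'E'
from h import *
q=np.array([0.53306,0.06035,0.01723]); yaw=90+np.degrees(q[2])
robot.move_to(g2w(q,[[-.01,0,.27]])[0],[180,0,yaw])
fingers.gripper_to(0.0,20)
E=wristE(); im=vision.grab_frame("wrist"); cv2.imwrite("pics/w1.png",im[:,:,::-1])
np.save("w1E.npy",E)
K=vision.calibration("wrist")["mtx"]
P=np.array([[17,-90,17.5],[17,-45,17.5],[17,0,17.5],[-65,-220,12],[85,-220,12],[-30,-167,37]])/1e3
print(proj(K,E,g2w(q,P)).round(0).tolist(), robot.current_time_s(), robot.current_finger_gap(), robot.current_contact_force())
E
```

```text
[[336.0, 282.0], [337.0, 243.0], [338.0, 201.0], [266.0, 378.0], [390.0, 378.0], [293.0, 353.0]] 3.6083 0.00025640460103147243 [ 0.02265958  0.49414768 -0.58472955]
```

View pics/w1.png

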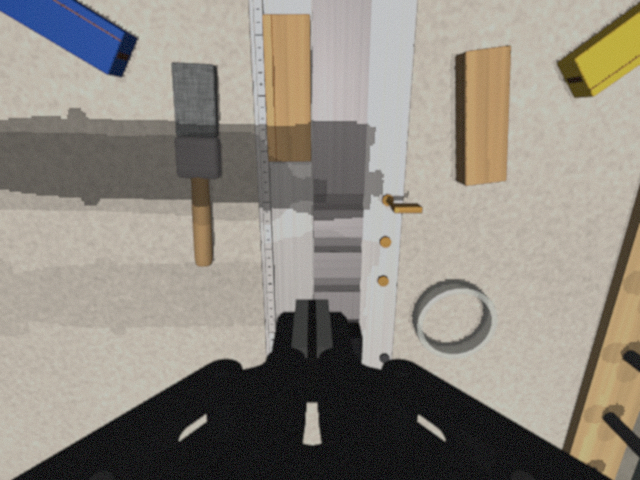

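The wrist view confirms the fit. The notches are at about (338,201), (338,243) and (337,283), within about 1 px of the prediction. The flag foot (386,198) is level with notch 3, and the channel bar is at (288,88).

```bash
cat >> h.py <<'E'
q=np.array([0.53306,0.06035,0.01723]); ori=[180,0,90+np.degrees(q[2])]
def W(x,y,z): return g2w(q,[[x,y,z]])[0]
def G():
    d=np.array(robot.current_tool_pos())-[q[0],q[1],0]; c,s=np.cos(q[2]),np.sin(q[2])
    return np.round([c*d[0]+s*d[1],-s*d[0]+c*d[1],d[2]],4)
def st(): return G(),np.round(robot.current_contact_force(),1),round(robot.current_time_s(),2)
E
python3 - <<'E'
from h import *
robot.move_to(W(-.0295,-.215,.14),ori)
print(st())
print(robot.line_to(W(-.0295,-.215,.051),velocity=.1,f_stop=8), st())
print(robot.line_to(W(-.0295,-.150,.051),velocity=.03,f_stop=1.2), st())
E
```

```text
(array([-0.0282, -0.2134,  0.1405]), array([-0.5, -0.2,  0. ]), 4.6)
False (array([-0.0289, -0.2153,  0.0517]), array([-0.5, -0.6,  0. ]), 5.64)
True (array([-0.0299, -0.1785,  0.0504]), array([ 0.2, -0.8, -0.4]), 6.88)
```

```bash
python3 - <<'E'
from h import *
robot.line_to(W(-.0295,-.125,.051),velocity=.05)
for y in list(np.arange(-.122,-.105,.002))+[-.06]+list(np.arange(-.036,-.0269,.002)):
    robot.line_to(W(-.0295,y,.051),velocity=.03); print(round(y,3),*st())
E
```

```text
-0.122 [-0.0293 -0.1216  0.0511] [-0.1  0.1 -0.5] 8.37
-0.12 [-0.0295 -0.12    0.051 ] [0.4 0.1 0.2] 8.62
-0.118 [-0.0295 -0.1197  0.0511] [ 0.9 -4.8 -0.7] 8.87
-0.116 [-0.0295 -0.1187  0.0511] [ 1.1 -6.  -1.3] 9.12
-0.114 [-0.0295 -0.1174  0.0511] [ 0.5 -7.5 -2.3] 9.37
-0.112 [-0.0295 -0.1154  0.0511] [ 0.2 -7.6 -1.3] 9.62
-0.11 [-0.0295 -0.112   0.0511] [ 0.3 -4.9 -0.7] 9.87
-0.108 [-0.0295 -0.1082  0.051 ] [-0.7 -3.4  0.1] 10.12
-0.106 [-0.0295 -0.1053  0.051 ] [ 0.5 -2.8  0.8] 10.37
-0.06 [-0.0296 -0.059   0.0509] [ 0.3 -1.5  1.2] 12.05
-0.036 [-0.0292 -0.0348  0.0511] [0.3 0.2 0.3] 13.0
-0.034 [-0.0294 -0.0337  0.051 ] [-0.4 -0.1 -0.1] 13.25
-0.032 [-0.0295 -0.0318  0.051 ] [-1.1 -0.1 -0. ] 13.5
-0.03 [-0.0295 -0.03    0.051 ] [-0.4 -0.7  0.2] 13.75
-0.028 [-0.0295 -0.0297  0.051 ] [ 0.  -4.1 -0.8] 14.0
```

The force rise at notch 3 came exactly 90 mm after notch 1's. I'll back off, check in a picture, then push the bar.

```bash
python3 - <<'E'
from h import *
robot.line_to(W(-.0295,-.06,.051),velocity=.1)
robot.line_to(W(-.0295,-.06,.14),velocity=.2)
robot.move_to(W(-.0305,.21,.20),ori)
E=wristE(); im=vision.grab_frame("wrist"); im2=vision.grab_frame("top")
b=cv2.resize(im2[200:300,180:400],(660,300),interpolation=cv2.INTER_CUBIC)
cv2.imwrite("pics/t2.png",b[:,:,::-1])
k=vision.calibration("top"); p=proj(k["mtx"],k["extrinsics"],g2w(q,[[.017,0,.078],[-.03,.161,.04],[-.03,.0404,.04]]))
print((p-[180,200])*3, st())
E
```

```text
[[332.071504   118.19778986]
 [141.16707757 188.29273891]
 [286.43336968 183.58750028]] (array([-0.0298,  0.2068,  0.1996]), array([-1. , -0.8,  0. ]), 16.23)
```

View pics/t2.png

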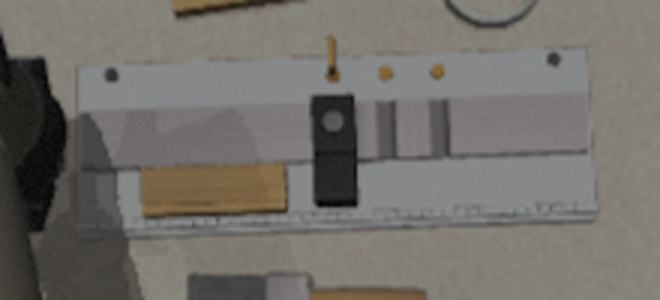

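The knob at (333,121) is within 1 px of the predicted notch-3 position along the rail, and the flag is level with it. The bar still spans columns 141 to 286. Now I'll push the bar.

```bash
python3 - <<'E'
from h import *
robot.move_to(W(-.0305,.207,.12),ori)
print(robot.line_to(W(-.0305,.207,.050),velocity=.1,f_stop=8), st())
print(robot.line_to(W(-.0305,.157,.050),velocity=.03,f_stop=4), st())
for y in np.arange(.155,.1439,-.001):
    s=robot.line_to(W(-.0305,y,.050),velocity=.015,f_stop=3); print(round(y,3),s,*st())
    if s or robot.current_contact_force()[1]>4: break
robot.pause(.4); print(st())
E
```

```text
False (array([-0.0297,  0.2072,  0.0508]), array([0.3, 0.6, 0.6]), 17.5)
False (array([-0.0305,  0.1571,  0.05  ]), array([-0.7,  0.1, -0.1]), 19.32)
0.155 False [-0.0305  0.1548  0.05  ] [ 0.2 -0.3  0.1] 19.6
0.154 False [-0.0305  0.1539  0.05  ] [-1.1  0.1  0. ] 19.85
0.153 False [-0.0305  0.1529  0.05  ] [0.2 0.4 1. ] 20.1
0.152 False [-0.0305  0.1519  0.05  ] [-0.2  0.2  0.3] 20.35
0.151 False [-0.0305  0.1508  0.05  ] [-0.5  0.2  0.6] 20.6
0.15 False [-0.0304  0.1498  0.05  ] [-0.2  0.7  0.1] 20.85
0.149 False [-0.0305  0.1489  0.05  ] [-0.   0.8 -0.5] 21.1
0.148 False [-0.0305  0.1481  0.05  ] [ 0.4  1.4 -0.3] 21.35
0.147 False [-0.0307  0.1479  0.05  ] [-0.7  3.8  0.2] 21.6
0.146 False [-0.0308  0.1478  0.0501] [-0.3  5.5  0. ] 21.85
(array([-0.0308,  0.1478,  0.0501]), array([-0.4,  5. , -0.6]), 22.25)
```

Contact came at TCP y 0.148, with 0.149 expected. I'll back off and check.

```bash
python3 - <<'E'
from h import *
robot.line_to(W(-.0305,.20,.050),velocity=.1)
robot.line_to(W(-.0305,.20,.14),velocity=.2)
robot.move_to(W(-.01,.22,.27),ori)
im2=vision.grab_frame("top"); im=vision.grab_frame("wrist")
b=cv2.resize(im2[200:300,180:400],(660,300),interpolation=cv2.INTER_CUBIC)
w=cv2.resize(im[230:430,220:440],(660,600),interpolation=cv2.INTER_CUBIC)[:300]
cv2.imwrite("pics/t3.png",np.vstack([b,w])[:,:,::-1]); print(st())
E
```

```text
(array([-0.0114,  0.2195,  0.2672]), array([ 0.6,  0.7, -0.6]), 24.23)
```

View pics/t3.png

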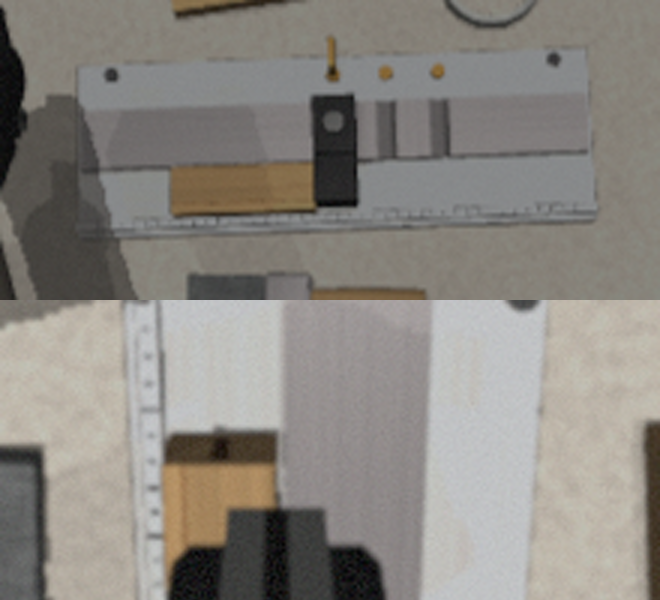

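The bar end at (315,187) touches the stop, the knob is still at (333,121) level with the flag, and the arm is clear.

```bash
python3 -c "
from h import *
print(workorder.close_job())"
```

```text
the job is handed in; nothing more can be done
None
```

The stop is clicked into the flagged third notch, the bar rests against it, and the job is handed in; hand-in gave no verdict, but the last top picture and the contact forces agree with this.

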